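# Re-tension the cam clamp on a relief-print block

### The arm

A 6-joint arm with a two-finger parallel gripper is mounted at the origin on the work surface. World frame = base frame: x ahead of the robot, y to its left, z up, the work surface at z = 0. Lengths are in m, angles in rad, forces in N, time in s.
With the tool pointing down it reaches from about 0.325 to 0.925 m from the base axis. Payload 3.1 kg.
Tool frame: the origin (TCP) lies midway between the tips of the shut fingers; the grasp point (between the pads) lies behind it (r.grasp_offset is the z of the grasp point in the tool frame, in m); z points along the fingers, y is the direction in which the jaws open and shut (so a half turn about z gives the same grasp; the last joint's range is limited). The gripper opens to 85 mm and grips with 20 to 120 N. Pads are 22 mm wide; open, the fingers measure 114 mm over their backs; the gripper's body (76 mm by 85 mm) begins 54 mm behind the grasp point. The pads swing forward as they close: fully open they stand 13 mm farther back than shut.
Start: joints at [1.048, 0.217, 1.613, -0, 1.311, -0.112], TCP at [0.25, 0.573, 0.231] pointing down, gripper open.
Joint ranges: [-2.75, 2.75], [-0.78, 2.1], [0.31, 2.55], [-1.13, 4.27], [0.13, 2.63], [-2.58, 2.58]. Speed limits (rad/s): [2.79, 2.79, 3.14, 3.14, 3.14, 3.14].

### API

Orientations are given as a unit quaternion [x, y, z, w].
In Python, from bench import monitor, vision, r gives the robot as it stands. The module is installed in compiled form; this text tells all that it offers.
- The arm moves only by the tool jog_arm, never from a script. Its argument "increments" is a list of rows, each an object of numbers: "tx", "ty", "tz": the shift along the tool's x, y, z each as a share of 0.3 m, from -1 to 1; "ax", "ay", "az": the turn, a rotation vector about the tool's x, y, z each as a share of 90 degrees, from -1 to 1; "jaw": the opening, from 0 (shut) to 1 (fully open). A call has 1 to 12 rows; each row is the pose to reach, as a shift and turn from the pose measured when the call began, along the tool's axes at that moment; what a row does not reach only later rows make up. A row lasts 1/12 s, in which the tool goes at most 41.7 mm and 7.16 degrees, less where a joint would pass 70% of its speed; a pose out of reach is approached as far as the arm can. A call with a number of a shift or a turn outside -1 to 1 is refused whole. A call with a gripper value outside its range is refused whole. The fingers move at their own pace and stop on an object; "newtons" is the grip in N (left out, the last holds). Time passes only in rows, so rows that repeat a pose let the fingers close. It gives the time, the measured TCP pose, the force and the opening at its end, in the units of the state.
- monitor.read_state(): the state, without advancing time (a new reading comes with each control period).
- vision.capture(name): name is "scene" or "top" or "wrist"; returns the picture (384x512x3 uint8, blue, green, red); there is no depth.
- vision.calibration(name): a dict with "vertical_fov" (degrees; the focal length in pixels is half the picture's height over the tangent of half this angle, whatever the lens; pixels are square), "cx", "cy" (the principal point, pixels), "R" (3x3) and "t" (3): a world point X has camera coordinates R X + t. Camera axes: x right, y down, z forward; pixel columns grow to the right and rows downward; lengths in m; the calibration is good to about 2 mm. A picture is of the moment at which its call begins: read the wrist's pose just before it. calibration takes no time and is no camera call; for the wrist camera it gives the pose at the moment of the call.
- r.close_job(): hands the job in, once; it reports no verdict.
The state is a dict: "time_s": time; "q": joint angles; "joint_vel": joint speeds; "joint_efforts": joint torques, N m; "tool_pos": TCP position; "tool_rot": TCP orientation; "contact_force": force on the tool from outside, world axes, zero at the start; "torque": the same for the moment, N m; "grip_width": opening from 0.0 (shut) to 1.0 (fully open).
Only numpy, scipy, OpenCV 4.12 (cv2) and the standard library are available. Lean on these libraries where they do the work, as an engineer would, in place of code of your own. Each camera call takes 0.05 s, during which the arm holds its last target.

### The job

The clamp bar over the blue relief block is shut but too slack to hold it. Flip the clamp's red cam lever up until it stands open, turn the brass wing nut clockwise until its red-tipped wing points at the green mark on the white dial, then flip the lever back down fully home so that the bar grips the block. Do not shift the block or disturb the other things on the table.

Things in the scene. Friction and masses are not known exactly. Their poses are not given: they have to be found in the camera images.
- jig: the clamp: a fixed plywood board 290 (x) by 340 (y) by 18 mm with two aluminium towers 210 mm apart and a dark steel clamp bar between them along y. Origin on the table on the middle line of the bar, half-way between the towers; x points from the lever's free end (front) to the block (back), y along the bar from the nut to the lever, z up. The board reaches from x -120 to +170 mm. It cannot move
- lever (a joint): angle of the cam lever, rad: 0 closed (level, pointing along the jig's -x), 1.57 upright, stop at 1.6 (open). Its hinge lies along the jig's y; it stays where it is left (about 2 N at the handle)
- lever_pivot (a point): the lever's hinge axis, at the middle of the lever's width, 90 mm above the table
- lever_grip (a point): point in the lever's red handle, 95 mm from the hinge; moves with the lever. The handle is 18 mm wide (along the hinge) and 15 mm thick and reaches from 63 to 125 mm from the hinge; under the closed handle 64 mm are free above the board
- nut (a joint): angle of the wing nut, rad, growing clockwise seen from above (tightening, winds the bar down); 1.70 points at the green mark; stops at 0 and 2.3. It stays where it is left (about 0.08 N m to turn); the open lever lifts nut, dial and bar together by 6 mm
- nut_grip (a point): centre of the wing nut's wings, on its vertical axis, 100 mm above the table with the lever closed, 106 mm with it open (as for the heights below). The wings are one upright brass bar 70 mm long, 12 mm thick and 28 mm high (86 to 114 mm above the table); the white dial under it (96 mm across) has its top 72 mm above the table
- nut_pointer (a point): the red-tipped wing's end, 33 mm from the nut's axis, half-way up; the direction from nut_grip to here is where the wing points
- mark (a point): centre of the green mark, a flat tab 26 by 13 mm lying across the rim of the white dial, 50 mm from the axis of the nut, on top of the dial
- pad: the black rubber strip under the clamp bar, 26 by 150 by 8 mm, sprung 3 N per mm, which presses on the block when the clamp is tight; origin at the centre of the strip
- block: the blue-faced relief block, 145 by 140 by 20 mm, 0.3 kg, lying loose on the board with its front edge under the bar; origin at the centre of its underside
- block_center (a point): the centre of the relief block, half-way up
- ink_center (a point): bystander, leave alone: centre of the ink tin, 72 mm across, 75 mm high
- brayer_center (a point): bystander, leave alone: middle of the ink roller with wooden handle, 150 mm long, 112 mm wide, 40 mm high
- gouge_center (a point): bystander, leave alone: middle of the carving gouge lying flat on the board in front of the bar, 180 mm long, 24 mm wide, 22 mm high
- cup_center (a point): bystander, leave alone: centre of the white mug, 80 mm across, 90 mm high
- spool_center (a point): bystander, leave alone: centre of the red spool standing on the board beside the block, 56 mm across, 46 mm high
- cork_center (a point): bystander, leave alone: centre of the cork block, 100 by 30 by 50 mm
There are look-alikes about, which are no part of the job. What is shaped like the block but pink is not meant.

How it is judged:
On the way, in this order (a step that is already met when the one before it is completed fails the run):
1. the cam lever is flipped up open (value of joint lever above 1.2 rad), for 0.2 s.
2. with the lever open, the wing nut is turned to the green mark (value of joint lever above 1 rad and value of joint nut between 1.5 and 1.9 rad), for 0.2 s.
3. the lever is flipped down home with the nut at the mark, and the bar grips the block (value of joint lever below 0.1 rad and value of joint nut between 1.5 and 1.9 rad and contact force between pad and block above 3 N and distance of block_center from where it was at the start of the episode below 0.02 m), for 0.2 s.
At the end, for the whole second after the job is handed in: the lever is closed to within 0.1 rad (6 degrees), the wing nut points at the green mark within 0.2 rad (11 degrees), the rubber strip presses on the block with more than 3 N, and the block has moved less than 20 mm (all of step 3); the robot touches nothing.
It fails at once if a bystander is moved more than 30 mm (distance of any of ink_center, brayer_center, gouge_center, cup_center, spool_center, cork_center from where it was at the start of the episode above 0.03 m).
It fails at once if the block is moved more than 20 mm (distance of block_center from where it was at the start of the episode above 0.02 m).
It also fails if it takes over 64 s, if anything falls off the work surface, if the arm or the gripper's body presses on something with over 40 N, if the wrist force passes 120 N, or if a joint passes its speed limit or range.

## Working session

There is one attempt and no reset: what is moved stays moved. The work goes in short steps, Python scripts to look and compute and a tool call to move; the robot and the scene stay as the last step left them, time stands still between calls to the robot, and variables do not carry over. Pictures are saved under pics/ and viewed, and the job is handed in when it is done.

Besides the shell and the picture viewer there is one more tool, called after "Request:" as name(argument=value, ...), one argument or row to a line, values as JSON. jog_arm: Moves the arm, as the interface text tells. Shift numbers are shares of 0.3 m and turn numbers shares of 90 degrees, none past 1 either way. Its arguments: {"type":"object","properties":{"increments":{"type":"array"},"newtons":{"type":"number"}},"required":["increments"]}

```bash
mkdir -p pics; python3 - <<'E'
from bench import monitor, vision, r
import cv2
print(monitor.read_state(), r.grasp_offset)
for n in("scene","top","wrist"):
    c=vision.calibration(n);im=vision.capture(n);cv2.imwrite(f"pics/{n}0.png",im);print(n,c)
E
```

```text
{'time_s': 0.0, 'q': array([ 1.04781482e+00,  2.17756388e-01,  1.61490519e+00, -5.78377796e-06,
        1.31130673e+00, -1.12209783e-01]), 'joint_vel': array([ 2.88004469e-04, -6.60149674e-04,  2.20241857e-05,  5.41507400e-04,
        6.13880163e-04,  5.18609799e-05]), 'joint_efforts': array([-1.34541019e-04, -3.96851420e+01, -3.03844821e+01, -2.05581687e-04,
        9.79549630e-03, -2.55357071e-05]), 'tool_pos': array([0.24915573, 0.57231269, 0.22998201]), 'tool_rot': array([ 2.03944052e-01,  9.78981825e-01, -1.12929288e-03, -3.68283399e-04]), 'contact_force': array([-0.37256635, -0.84040253,  0.07532703]), 'torque': array([ 0.00297811, -0.00902774, -0.07320784]), 'grip_width': 1.005346908320638} -0.0187
scene {'vertical_fov': 49.65290351365192, 'cx': 249.19980346974992, 'cy': 186.03758667338872, 'R': array([[ 0.20939782,  0.97782142,  0.00422174],
       [ 0.70788133, -0.14860955, -0.69052098],
       [-0.67457881,  0.14758208, -0.72330004]]), 't': array([-0.09429779, -0.28112922,  1.82216208])}
top {'vertical_fov': 53.41594011138867, 'cx': 255.70206384573092, 'cy': 193.72573260666212, 'R': array([[-0.01182131, -0.99970832,  0.02106024],
       [-0.99437475,  0.00953597, -0.10548895],
       [ 0.10525735, -0.02218879, -0.99419744]]), 't': array([0.00616403, 0.4931134 , 1.28526638])}
wrist {'vertical_fov': 58.56466031662465, 'cx': 246.42200737612268, 'cy': 186.5776589194584, 'R': array([[ 0.39847657,  0.91717304, -0.0031695 ],
       [ 0.86976578, -0.37677872,  0.31866171],
       [ 0.29107372, -0.12973594, -0.94786321]]), 't': array([-0.62370347, -0.04182453,  0.38098671])}
```

View pics/scene0.png

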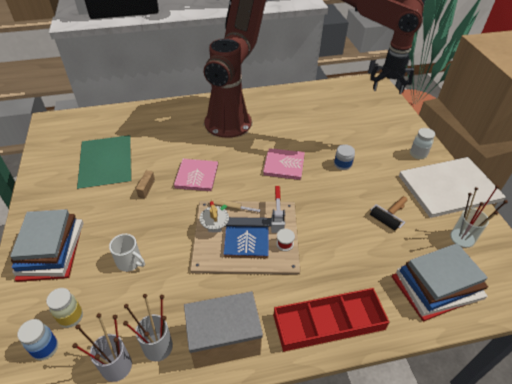

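View pics/top0.png

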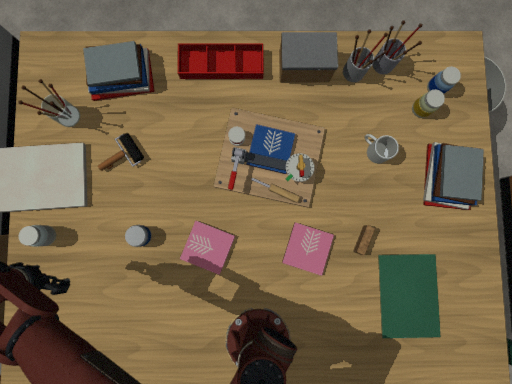

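View pics/wrist0.png

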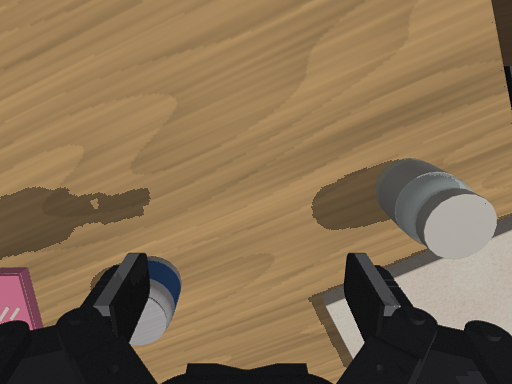

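The jig is at top (270,158) and scene (250,238). The blue block at top (272,142) is the target. The two pink blocks at top (208,247) and (309,249) are decoys. Next I'll crop the jig in both views.

```bash
python3 - <<'E'
import cv2
a=cv2.imread("pics/top0.png")[105:215,205:335];cv2.imwrite("pics/tc.png",cv2.resize(a,None,fx=6,fy=5.4,interpolation=cv2.INTER_CUBIC)[:600])
a=cv2.imread("pics/scene0.png")[175:280,185:310];cv2.imwrite("pics/sc.png",cv2.resize(a,None,fx=6,fy=5.7,interpolation=cv2.INTER_CUBIC)[:600])
E
```

```text
(no output)
```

View pics/tc.png

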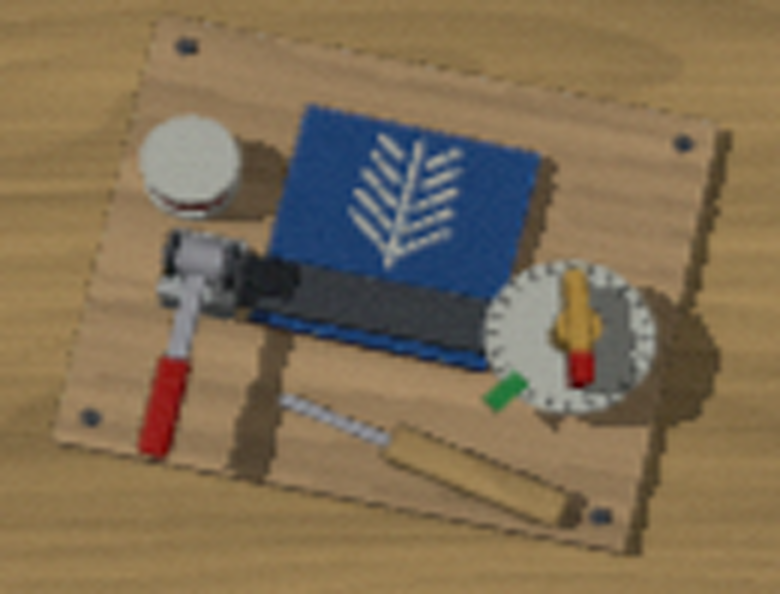

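View pics/sc.png

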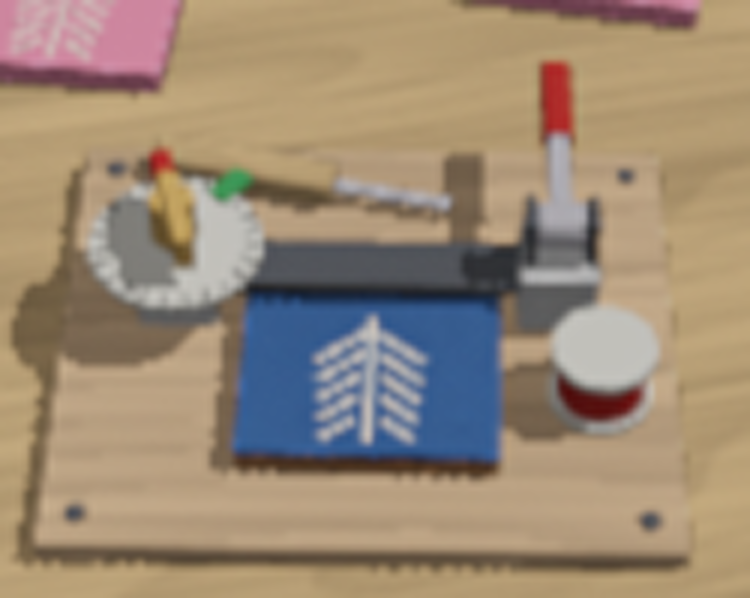

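The crops show these points:
- **Red lever handle:** top crop (163,408), i.e. full image about (232,180). It points toward the robot.
- **Wing nut:** top crop (578,325), i.e. about (301,165). Its red tip is at about (302,173).
- **Green mark:** top crop (505,390), i.e. about (289,177).
- **Bystanders:** gouge in front of the bar, spool at the left rear.
- **Possible mix-ups:** the red spool (237,133) and red tray (220,61) could be taken for the lever. The pink blocks could be taken for the blue block.

Next I measure.

```bash
cat > h.py <<'E'
import numpy as np, cv2
from scipy.spatial.transform import Rotation as Ro
def K(c):return 192/np.tan(np.radians(c['vertical_fov']/2))
def ray(c,u,v):
    d=np.array([(u-c['cx'])/K(c),(v-c['cy'])/K(c),1.]);R=c['R'];return -R.T@c['t'],R.T@d
def plane(c,u,v,z):
    o,d=ray(c,u,v);return o+d*(z-o[2])/d[2]
def proj(c,X):
    p=c['R']@np.asarray(X)+c['t'];return p[:2]/p[2]*K(c)+[c['cx'],c['cy']]
def tri(c1,p1,c2,p2):
    o1,d1=ray(c1,*p1);o2,d2=ray(c2,*p2)
    s=np.linalg.lstsq(np.stack([d1,-d2],1),o2-o1,rcond=None)[0]
    a,b=o1+d1*s[0],o2+d2*s[1];return (a+b)/2,np.linalg.norm(a-b)
def masks(im):
    h=cv2.cvtColor(im,cv2.COLOR_BGR2HSV);H,S,V=cv2.split(h)
    return dict(red=((H<6)|(H>174))&(S>170)&(V>70),green=(H>45)&(H<75)&(S>120)&(V>80),blue=(H>100)&(H<118)&(S>150)&(V>60),brass=(H>14)&(H<28)&(S>140)&(V>110),white=(S<40)&(V>150))
def blobs(m,box,mn=8):
    x0,y0,x1,y1=box;s=np.zeros(m.shape,np.uint8);s[y0:y1,x0:x1]=m[y0:y1,x0:x1]
    n,l,st,ce=cv2.connectedComponentsWithStats(s)
    return [(tuple(np.round(ce[i],1)),st[i].tolist()) for i in range(1,n) if st[i][4]>=mn]
E
python3 - <<'E'
from h import *
from bench import vision
for n,box in(("top",(212,110,328,210)),("scene",(188,180,305,275))):
    m=masks(cv2.imread(f"pics/{n}0.png"))
    for k in m: print(n,k,blobs(m[k],box))
E
```

```text
top red [((np.float64(301.6), np.float64(172.9)), [300, 171, 4, 5, 19]), ((np.float64(231.8), np.float64(180.2)), [228, 172, 8, 18, 86])]
top green [((np.float64(289.1), np.float64(176.9)), [287, 175, 6, 5, 17])]
top blue [((np.float64(271.7), np.float64(143.2)), [250, 125, 44, 35, 761]), ((np.float64(267.9), np.float64(167.7)), [248, 163, 38, 10, 78])]
top brass [((np.float64(300.8), np.float64(163.0)), [298, 155, 7, 15, 65])]
top white [((np.float64(236.0), np.float64(133.8)), [229, 127, 15, 15, 190]), ((np.float64(293.5), np.float64(167.4)), [286, 154, 17, 27, 201]), ((np.float64(311.6), np.float64(164.3)), [310, 162, 4, 5, 12])]
scene red [((np.float64(277.4), np.float64(191.8)), [276, 186, 4, 12, 45]), ((np.float64(210.9), np.float64(202.9)), [210, 202, 3, 3, 8]), ((np.float64(284.2), np.float64(245.3)), [279, 243, 12, 5, 35])]
scene green [((np.float64(223.2), np.float64(206.8)), [221, 205, 5, 4, 12])]
scene blue [((np.float64(246.1), np.float64(239.5)), [225, 226, 42, 29, 765])]
scene brass []
scene white [((np.float64(278.1), np.float64(207.8)), [275, 199, 8, 16, 77]), ((np.float64(216.7), np.float64(219.1)), [200, 206, 29, 23, 275]), ((np.float64(250.0), np.float64(208.4)), [241, 206, 19, 6, 42]), ((np.float64(278.2), np.float64(222.9)), [272, 222, 13, 3, 33]), ((np.float64(285.9), np.float64(236.5)), [277, 228, 18, 23, 224]), ((np.float64(247.0), np.float64(239.9)), [238, 231, 17, 22, 121]), ((np.float64(241.3), np.float64(242.2)), [238, 240, 7, 5, 12]), ((np.float64(240.5), np.float64(246.2)), [238, 244, 6, 5, 12]), ((np.float64(240.8), np.float64(249.5)), [238, 248, 6, 4, 10]), ((np.float64(250.8), np.float64(249.9)), [249, 248, 5, 4, 9])]
```

```bash
cat > m1.py <<'E'
from h import *
from bench import vision
ct=vision.calibration("top");cs=vision.calibration("scene")
px=[(231.7,108.3),(325,128.1),(310.8,207.2),(214.2,186.5)]
P=np.array([plane(ct,*p,.018)[:2] for p in px]);J=np.array([[.17,.17],[.17,-.17],[-.12,-.17],[-.12,.17]])
print(P, [np.linalg.norm(P[i]-P[i-1]) for i in range(4)])
# rigid fit
a=J-J.mean(0);b=P-P.mean(0);th=np.arctan2((a[:,0]*b[:,1]-a[:,1]*b[:,0]).sum(),(a*b).sum())
R=np.array([[np.cos(th),-np.sin(th)],[np.sin(th),np.cos(th)]]);o=P.mean(0)-R@J.mean(0)
print("yaw",np.degrees(th),"o",o)
loc=lambda X:np.round(R.T@(np.asarray(X)[:2]-o),4)
lev=tri(ct,(231.8,180.2),cs,(277.4,191.8));print("lev",lev,loc(lev[0]),loc(plane(ct,231.8,180.2,.095)))
tip=tri(ct,(301.6,172.9),cs,(210.9,202.9));print("tip",tip,loc(tip[0]))
tp=plane(ct,301.6,172.9,.112);mk=plane(ct,289.1,176.9,.072);mk2=plane(cs,223.2,206.8,.072);bl=plane(ct,300.8,163.0,.112)
print("tipp",tp,loc(tp),"mark",mk,mk2,loc(mk),"brass",bl,loc(bl))
E
python3 m1.py
```

```text
[[ 0.79860165  0.0820111 ]
 [ 0.72494783 -0.24709289]
 [ 0.4453642  -0.18913411]
 [ 0.52048837  0.14387363]] [np.float64(0.28491045894763456), np.float64(0.33724519527089175), np.float64(0.2855279740601083), np.float64(0.3413763198827574)]
yaw -12.43929614583733 o [ 0.59793739 -0.04720044]
lev (array([0.53139986, 0.08007361, 0.09206813]), np.float64(0.00014214655388049193)) [-0.0924  0.11  ] [-0.0928  0.1097]
tip (array([ 0.55056513, -0.14809455,  0.10962493]), np.float64(0.002374939891262501)) [-0.0245 -0.1087]
tipp [ 0.5503994  -0.14657484  0.112     ] [-0.025  -0.1073] mark [ 0.5436684  -0.11021865  0.072     ] [ 0.54258568 -0.10899223  0.072     ] [-0.0394 -0.0732] brass [ 0.58291314 -0.14476917  0.112     ] [ 0.0063 -0.0985]
```

```bash
cat >> h.py <<'E'
def inc(s,pos,yaw,tilt=0.0):
    """target: tool down with tool x axis along -(cos yaw, sin yaw) or nearest half turn; tilt about tool y (deg)"""
    R0=Ro.from_quat(s['tool_rot'])
    best=None
    for k in(0,180):
        a=np.radians(yaw+k);x=np.array([np.cos(a),np.sin(a),0]);z=np.array([0,0,-1.]);y=np.cross(z,x)
        Rt=Ro.from_matrix(np.stack([x,y,z],1))*Ro.from_rotvec([0,np.radians(tilt),0])
        rv=(R0.inv()*Rt).as_rotvec()
        if best is None or np.linalg.norm(rv)<np.linalg.norm(best): best=rv
    d=R0.inv().apply(np.asarray(pos)-s['tool_pos'])
    print("t",np.round(d/.3,3),"a",np.round(best/(np.pi/2),3),"mm",np.round(d*1000),"deg",np.round(np.degrees(best),1))
E
python3 - <<'E'
from h import *
from bench import monitor,vision
s=monitor.read_state();R0=Ro.from_quat(s['tool_rot']);print(R0.as_matrix().round(2))
c=vision.calibration("wrist");o=-c['R'].T@c['t'];print("cam",o,"in tool",R0.inv().apply(o-s['tool_pos']), "fwd tool",R0.inv().apply(c['R'][2]))
inc(s,[.45,.03,.30],-12.4)
E
```

```text
[[-0.92  0.4  -0.  ]
 [ 0.4   0.92 -0.  ]
 [ 0.   -0.   -1.  ]]
cam [0.17404582 0.60576907 0.37263564] in tool [ 0.08227113  0.00023002 -0.14238264] fwd tool [-3.18865282e-01 -6.47651118e-04  9.47799827e-01]
t [-1.335 -1.391 -0.23 ] a [-0.001 -0.    -0.124] mm [-401. -417.  -69.] deg [ -0.1  -0.  -11.1]
```

Request:
jog_arm(
  increments=[
    {"tx":-0.7,"ty":-0.7,"tz":-0.23,"az":-0.06,"jaw":1},
    {"tx":-0.7,"ty":-0.7,"tz":-0.23,"az":-0.06},
    {"tx":-0.7,"ty":-0.7,"tz":-0.23,"az":-0.06},
    {"tx":-0.7,"ty":-0.7,"tz":-0.23,"az":-0.06},
    {"tx":-0.7,"ty":-0.7,"tz":-0.23,"az":-0.06},
    {"tx":-0.7,"ty":-0.7,"tz":-0.23,"az":-0.06},
    {"tx":-0.7,"ty":-0.7,"tz":-0.23,"az":-0.06},
    {"tx":-0.7,"ty":-0.7,"tz":-0.23,"az":-0.06},
  ],
)

```text
schema error: expected keys tx, ty, tz, ax, ay, az, jaw
```

```bash
python3 - <<'E'
from h import *
from bench import monitor
s=monitor.read_state();print(s['time_s'],s['tool_pos']);inc(s,[.45,.03,.30],-12.4)
E
```

```text
0.15 [0.24925134 0.57247096 0.2302391 ]
t [-1.335 -1.391 -0.23 ] a [-0.001 -0.    -0.124] mm [-401. -417.  -69.] deg [ -0.1  -0.  -11.1]
```

All keys needed per row.

Request:
jog_arm(
  increments=[
    {"tx":-0.7,"ty":-0.7,"tz":-0.23,"ax":0,"ay":0,"az":-0.06,"jaw":1},
    {"tx":-0.7,"ty":-0.7,"tz":-0.23,"ax":0,"ay":0,"az":-0.06,"jaw":1},
    {"tx":-0.7,"ty":-0.7,"tz":-0.23,"ax":0,"ay":0,"az":-0.06,"jaw":1},
    {"tx":-0.7,"ty":-0.7,"tz":-0.23,"ax":0,"ay":0,"az":-0.06,"jaw":1},
    {"tx":-0.7,"ty":-0.7,"tz":-0.23,"ax":0,"ay":0,"az":-0.06,"jaw":1},
    {"tx":-0.7,"ty":-0.7,"tz":-0.23,"ax":0,"ay":0,"az":-0.06,"jaw":1},
    {"tx":-0.7,"ty":-0.7,"tz":-0.23,"ax":0,"ay":0,"az":-0.06,"jaw":1},
    {"tx":-0.7,"ty":-0.7,"tz":-0.23,"ax":0,"ay":0,"az":-0.06,"jaw":1},
  ],
)

```text
time_s: 0.82
tool_pos: [0.3597, 0.2924, 0.301]
tool_rot: [0.159, 0.987, -0.001, 0.001]
contact_force: [-0.3, 1.5, 0.0]
grip_width: 0.998
```

```bash
python3 - <<'E'
from h import *
from bench import monitor
s=monitor.read_state();print(s['time_s'],s['tool_pos']);inc(s,[.45,.03,.30],-12.4)
E
```

```text
0.8167 [0.3596844  0.29239169 0.30101233]
t [-0.561 -0.735  0.007] a [-0.001  0.002 -0.066] mm [-168. -221.    2.] deg [-0.1  0.2 -5.9]
```

Request:
jog_arm(
  increments=[
    {"tx":-0.56,"ty":-0.735,"tz":0.0,"ax":0,"ay":0,"az":-0.066,"jaw":1},
    {"tx":-0.56,"ty":-0.735,"tz":0.0,"ax":0,"ay":0,"az":-0.066,"jaw":1},
    {"tx":-0.56,"ty":-0.735,"tz":0.0,"ax":0,"ay":0,"az":-0.066,"jaw":1},
    {"tx":-0.56,"ty":-0.735,"tz":0.0,"ax":0,"ay":0,"az":-0.066,"jaw":1},
    {"tx":-0.56,"ty":-0.735,"tz":0.0,"ax":0,"ay":0,"az":-0.066,"jaw":1},
    {"tx":-0.56,"ty":-0.735,"tz":0.0,"ax":0,"ay":0,"az":-0.066,"jaw":1},
    {"tx":-0.56,"ty":-0.735,"tz":0.0,"ax":0,"ay":0,"az":-0.066,"jaw":1},
    {"tx":-0.56,"ty":-0.735,"tz":0.0,"ax":0,"ay":0,"az":-0.066,"jaw":1},
    {"tx":-0.56,"ty":-0.735,"tz":0.0,"ax":0,"ay":0,"az":-0.066,"jaw":1},
  ],
)

```text
time_s: 1.57
tool_pos: [0.4498, 0.0288, 0.3016]
tool_rot: [0.11, 0.994, -0.001, 0.001]
contact_force: [0.2, 0.1, -0.9]
grip_width: 1.004
```

```bash
python3 - <<'E'
from h import *
from bench import monitor,vision
s=monitor.read_state();print(s['time_s'],s['tool_pos'])
c=vision.calibration("wrist");im=vision.capture("wrist");cv2.imwrite("pics/w1.png",im);np.save("cw1.npy",c,allow_pickle=True)
cv2.imwrite("pics/w1b.png",cv2.resize(im,None,fx=1.56,fy=1.56))
E
```

```text
1.5667 [0.44978467 0.02879689 0.30158805]
```

View pics/w1b.png

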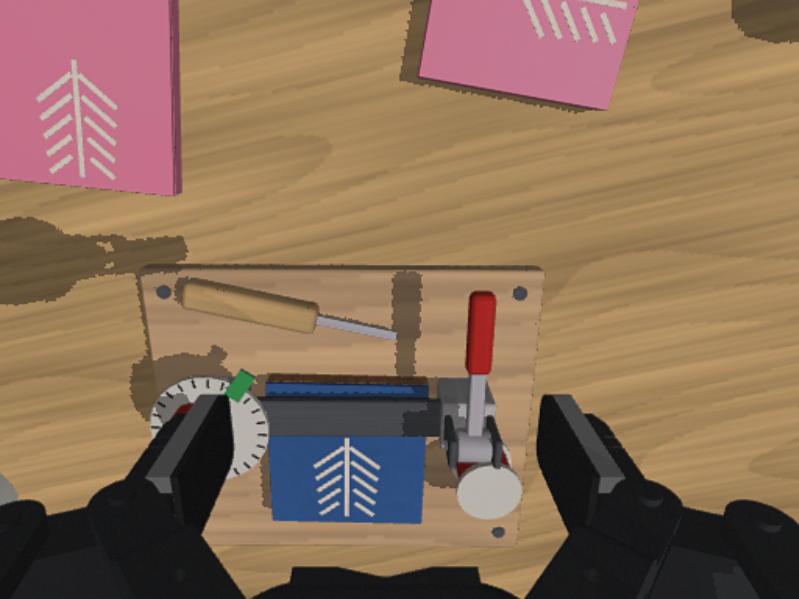

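Wrist view: red lever handle at about (481,333) in the enlarged image, green mark at (240,385), dial at about (210,425) partly hidden by a finger. The block, gouge and spool are undisturbed. Next I refine the lever position.

```bash
python3 - <<'E'
from h import *
exec(open('m1.py').read().replace('print','(lambda *a:0)'))
c=np.load("cw1.npy",allow_pickle=True).item();im=cv2.imread("pics/w1.png");m=masks(im)
for k in("red","green"):
    for ce,st in blobs(m[k],(80,150,400,320),60):
        z=.0975 if k=="red" else .072
        X=plane(c,*ce,z);print(k,ce,st,X,loc(X))
# board corners
for p in((141,268),(543,268),(518,545),):
    X=plane(c,p[0]/1.56,p[1]/1.56,.018);print(X,loc(X))
lever=np.load; 
mm=np.zeros(im.shape[:2],np.uint8);mm[180:250,295:325]=m['red'][180:250,295:325]
pts=cv2.findNonZero(mm);print(cv2.fitLine(pts,2,0,.01,.01).ravel(),cv2.minAreaRect(pts))
r_=cv2.minAreaRect(pts);b=cv2.boxPoints(r_);W=[plane(c,*q,.0975) for q in b];print(np.round(W,4),[loc(w) for w in W])
E
```

```text
red (np.float64(308.0), np.float64(212.9)) [300, 187, 18, 53, 816] [0.52781801 0.08007742 0.0975    ] [-0.0959  0.1092]
green (np.float64(153.2), np.float64(247.0)) [144, 237, 19, 21, 197] [ 0.54316641 -0.10911715  0.072     ] [-0.0401 -0.0723]
[ 0.44606504 -0.17824449  0.018     ] [-0.1201 -0.1607]
[0.51846001 0.1474373  0.018     ] [-0.1195  0.1729]
[0.80074828 0.08688129 0.018     ] [0.1692 0.1746]
[ 6.4225264e-02 -9.9793541e-01  3.0803799e+02  2.1285661e+02] ((308.13690185546875, 213.03536987304688), (16.03083610534668, 52.641048431396484), 3.1798300743103027)
[[0.5569 0.0647 0.0975]
 [0.4959 0.0784 0.0975]
 [0.5006 0.0949 0.0975]
 [0.5619 0.0821 0.0975]] [array([-0.0642,  0.1004]), array([-0.1266,  0.1007]), array([-0.1256,  0.1178]), array([-0.0631,  0.1185])]
```

```bash
cat > geo.py <<'E'
from h import *
yaw=-12.45;th=np.radians(yaw);RJ=np.array([[np.cos(th),-np.sin(th)],[np.sin(th),np.cos(th)]])
o=np.array([.59794,-.04720])
def W(x,y,z):return np.append(o+RJ@[x,y],z)
LY=.1092
def tcp(a,rad=.0945):return W(-rad*np.cos(a),LY,.09+rad*np.sin(a)-.0187)
E
python3 - <<'E'
from geo import *
from bench import monitor
s=monitor.read_state();t=tcp(0);print(t);inc(s,[t[0],t[1],.2],yaw);inc(s,t,yaw)
E
```

```text
[0.52920437 0.07980513 0.0713    ]
t [-0.223  0.22   0.338] a [-0.001  0.001 -0.001] mm [-67.  66. 102.] deg [-0.1  0.1 -0.1]
t [-0.223  0.221  0.767] a [-0.001  0.001 -0.001] mm [-67.  66. 230.] deg [-0.1  0.1 -0.1]
```

Request:
jog_arm(
  increments=[
    {"tx":-0.223,"ty":0.22,"tz":0.1,"ax":0,"ay":0,"az":0,"jaw":1},
    {"tx":-0.223,"ty":0.22,"tz":0.2,"ax":0,"ay":0,"az":0,"jaw":1},
    {"tx":-0.223,"ty":0.22,"tz":0.3,"ax":0,"ay":0,"az":0,"jaw":1},
    {"tx":-0.223,"ty":0.22,"tz":0.4,"ax":0,"ay":0,"az":0,"jaw":1},
    {"tx":-0.223,"ty":0.22,"tz":0.5,"ax":0,"ay":0,"az":0,"jaw":1},
    {"tx":-0.223,"ty":0.22,"tz":0.6,"ax":0,"ay":0,"az":0,"jaw":1},
    {"tx":-0.223,"ty":0.22,"tz":0.7,"ax":0,"ay":0,"az":0,"jaw":1},
    {"tx":-0.223,"ty":0.221,"tz":0.767,"ax":0,"ay":0,"az":0,"jaw":1},
    {"tx":-0.223,"ty":0.221,"tz":0.767,"ax":0,"ay":0,"az":0,"jaw":1},
    {"tx":-0.223,"ty":0.221,"tz":0.767,"ax":0,"ay":0,"az":0,"jaw":1},
  ],
)

```text
time_s: 2.45
tool_pos: [0.5275, 0.0813, 0.0702]
tool_rot: [0.108, 0.994, -0.001, -0.001]
contact_force: [-0.2, -0.2, 0.8]
grip_width: 0.999
```

```bash
python3 - <<'E'
from geo import *
from bench import monitor,vision
s=monitor.read_state();print(s['time_s'],s['tool_pos'],s['contact_force']);inc(s,tcp(0),yaw)
im=vision.capture("wrist");cv2.imwrite("pics/w2.png",im)
E
```

```text
2.45 [0.5274935  0.08133745 0.07021235] [-0.22872786 -0.17191552  0.83149625]
t [-0.007 -0.004 -0.004] a [-0.002 -0.002  0.001] mm [-2. -1. -1.] deg [-0.1 -0.1  0.1]
```

View pics/w2.png

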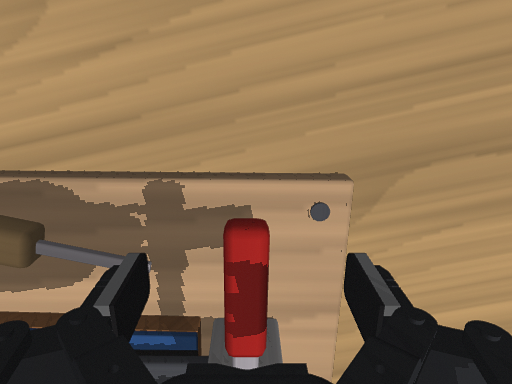

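The handle (about 247,285) is centred between the fingers (150 and 347). Closing.

Request:
jog_arm(
  increments=[
    {"tx":0,"ty":0,"tz":0,"ax":0,"ay":0,"az":0,"jaw":0},
    {"tx":0,"ty":0,"tz":0,"ax":0,"ay":0,"az":0,"jaw":0},
    {"tx":0,"ty":0,"tz":0,"ax":0,"ay":0,"az":0,"jaw":0},
    {"tx":0,"ty":0,"tz":0,"ax":0,"ay":0,"az":0,"jaw":0},
    {"tx":0,"ty":0,"tz":0,"ax":0,"ay":0,"az":0,"jaw":0},
    {"tx":0,"ty":0,"tz":0,"ax":0,"ay":0,"az":0,"jaw":0},
    {"tx":0,"ty":0,"tz":0,"ax":0,"ay":0,"az":0,"jaw":0},
    {"tx":0,"ty":0,"tz":0,"ax":0,"ay":0,"az":0,"jaw":0},
  ],
  newtons=25,
)

```text
time_s: 3.17
tool_pos: [0.5297, 0.0805, 0.0727]
tool_rot: [0.108, 0.994, -0.001, 0.001]
contact_force: [-2.2, -2.0, 4.1]
grip_width: 0.205
```

```bash
python3 - <<'E'
from geo import *
from bench import monitor,vision
s=monitor.read_state();print(s['time_s'],s['tool_pos'],s['contact_force'],s['grip_width'])
R0=Ro.from_quat(s['tool_rot'])
for a in np.radians([5,10,15,20,25,30,35,40,45,50,60,70,80,90]):
    print(round(np.degrees(a)),np.round(R0.inv().apply(tcp(a)-tcp(0))/.3,3))
E
```

```text
3.1667 [0.52968436 0.08052579 0.07272168] [-2.19321851 -1.96715141  4.09666152] 0.20540114888975902
5 [-0.001 -0.    -0.027]
10 [-0.005 -0.    -0.055]
15 [-0.011 -0.    -0.082]
20 [-0.019 -0.    -0.108]
25 [-0.03  -0.    -0.133]
30 [-0.043 -0.    -0.157]
35 [-0.057 -0.    -0.181]
40 [-0.074 -0.    -0.202]
45 [-0.093 -0.001 -0.223]
50 [-0.113 -0.001 -0.241]
60 [-0.158 -0.001 -0.272]
70 [-0.208 -0.001 -0.296]
80 [-0.261 -0.001 -0.31 ]
90 [-0.316 -0.001 -0.314]
```

Request:
jog_arm(
  increments=[
    {"tx":-0.001,"ty":0,"tz":-0.027,"ax":0,"ay":0,"az":0,"jaw":0},
    {"tx":-0.005,"ty":0,"tz":-0.055,"ax":0,"ay":0,"az":0,"jaw":0},
    {"tx":-0.011,"ty":0,"tz":-0.082,"ax":0,"ay":0,"az":0,"jaw":0},
    {"tx":-0.019,"ty":0,"tz":-0.108,"ax":0,"ay":0,"az":0,"jaw":0},
    {"tx":-0.03,"ty":0,"tz":-0.133,"ax":0,"ay":0,"az":0,"jaw":0},
    {"tx":-0.043,"ty":0,"tz":-0.157,"ax":0,"ay":0,"az":0,"jaw":0},
    {"tx":-0.043,"ty":0,"tz":-0.157,"ax":0,"ay":0,"az":0,"jaw":0},
  ],
)

```text
time_s: 3.75
tool_pos: [0.5419, 0.0777, 0.1212]
tool_rot: [0.108, 0.994, -0.001, -0.0]
contact_force: [-3.3, -0.8, -0.2]
grip_width: 0.206
```

```bash
python3 - <<'E'
from geo import *
from bench import monitor,vision
s=monitor.read_state();print(s['time_s'],s['tool_pos'],s['contact_force'],s['torque'],s['grip_width'])
R0=Ro.from_quat(s['tool_rot'])
p=s['tool_pos'];l=RJ.T@(p[:2]-o);print("lever est",np.degrees(np.arctan2(p[2]+.0187-.09,-l[0])),np.hypot(p[2]+.0187-.09,l[0]))
for a in np.radians([35,40,45,50,55,60,65,70,75,80,85,90,92]):
    print(round(np.degrees(a)),np.round(R0.inv().apply(tcp(a)-p)/.3,3))
cv2.imwrite("pics/w3.png",vision.capture("wrist"))
E
```

```text
3.75 [0.54188777 0.07771831 0.12122072] [-3.25352087 -0.81850121 -0.18598969] [-0.11868088  0.78090967 -0.21014933] 0.20560900112809954
lever est 31.43689427428103 0.09571439082491716
35 [-0.014 -0.002 -0.014]
40 [-0.031 -0.002 -0.036]
45 [-0.049 -0.003 -0.056]
50 [-0.07  -0.003 -0.075]
55 [-0.092 -0.003 -0.092]
60 [-0.115 -0.003 -0.106]
65 [-0.139 -0.003 -0.119]
70 [-0.164 -0.003 -0.13 ]
75 [-0.191 -0.003 -0.138]
80 [-0.218 -0.003 -0.144]
85 [-0.245 -0.003 -0.147]
90 [-0.272 -0.003 -0.149]
92 [-0.283 -0.003 -0.148]
```

View pics/w3.png

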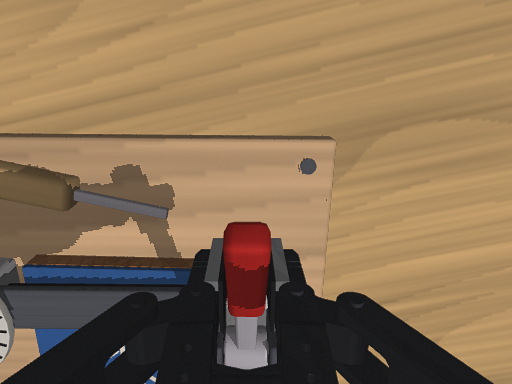

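The lever follows (handle rising between the pads at (247,270)) and forces are small. I continue to about 88°.

Request:
jog_arm(
  increments=[
    {"tx":-0.014,"ty":0,"tz":-0.014,"ax":0,"ay":0,"az":0,"jaw":0},
    {"tx":-0.031,"ty":0,"tz":-0.036,"ax":0,"ay":0,"az":0,"jaw":0},
    {"tx":-0.049,"ty":0,"tz":-0.056,"ax":0,"ay":0,"az":0,"jaw":0},
    {"tx":-0.07,"ty":0,"tz":-0.075,"ax":0,"ay":0,"az":0,"jaw":0},
    {"tx":-0.092,"ty":0,"tz":-0.092,"ax":0,"ay":0,"az":0,"jaw":0},
    {"tx":-0.115,"ty":0,"tz":-0.106,"ax":0,"ay":0,"az":0,"jaw":0},
    {"tx":-0.139,"ty":0,"tz":-0.119,"ax":0,"ay":0,"az":0,"jaw":0},
    {"tx":-0.164,"ty":0,"tz":-0.13,"ax":0,"ay":0,"az":0,"jaw":0},
    {"tx":-0.191,"ty":0,"tz":-0.138,"ax":0,"ay":0,"az":0,"jaw":0},
    {"tx":-0.218,"ty":0,"tz":-0.144,"ax":0,"ay":0,"az":0,"jaw":0},
    {"tx":-0.245,"ty":0,"tz":-0.148,"ax":0,"ay":0,"az":0,"jaw":0},
    {"tx":-0.26,"ty":0,"tz":-0.149,"ax":0,"ay":0,"az":0,"jaw":0},
  ],
)

```text
time_s: 4.8
tool_pos: [0.6178, 0.0605, 0.1665]
tool_rot: [0.108, 0.994, -0.002, -0.001]
contact_force: [-5.8, -2.2, 1.3]
grip_width: 0.203
```

```bash
cat > st.py <<'E'
from geo import *
from bench import monitor,vision
s=monitor.read_state();print(s['time_s'],s['tool_pos'],s['contact_force'],s['torque'],s['grip_width'],s['q'].round(2))
R0=Ro.from_quat(s['tool_rot'])
p=s['tool_pos'];l=RJ.T@(p[:2]-o);print("lever est",np.degrees(np.arctan2(p[2]+.0187-.09,-l[0])),np.hypot(p[2]+.0187-.09,l[0]))
E
python3 st.py; python3 -c "
from h import *
from bench import vision
im=vision.capture('scene');cv2.imwrite('pics/s3.png',cv2.resize(im[130:290,170:330],None,fx=3.7,fy=3.7,interpolation=2))"
```

```text
4.8 [0.61778235 0.06045691 0.16652138] [-5.79890985 -2.21636323  1.31066423] [-0.091032    1.23321895 -0.00894135] 0.2030298224095156 [-0.01  0.27  1.68 -0.    1.2  -1.37]
lever est 87.6944404632682 0.0952985197207415
```

View pics/s3.png

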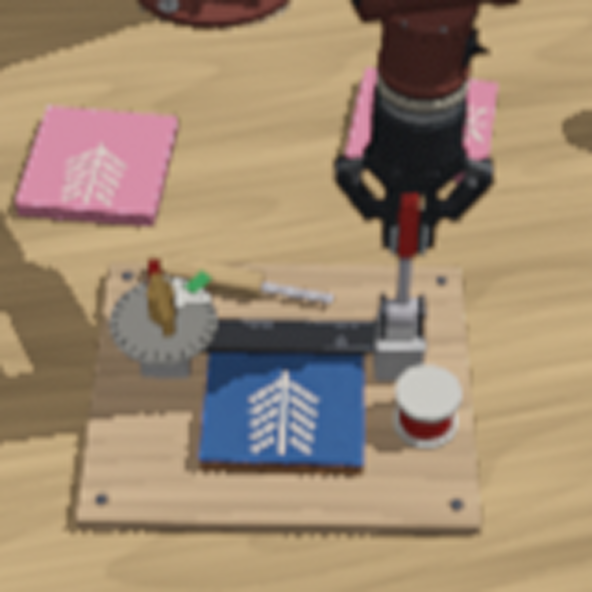

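The lever stands upright. The nut, mark and block are in place. Releasing and rising.

Request:
jog_arm(
  increments=[
    {"tx":0,"ty":0,"tz":0,"ax":0,"ay":0,"az":0,"jaw":1},
    {"tx":0,"ty":0,"tz":0,"ax":0,"ay":0,"az":0,"jaw":1},
    {"tx":0,"ty":0,"tz":0,"ax":0,"ay":0,"az":0,"jaw":1},
    {"tx":0,"ty":0,"tz":0,"ax":0,"ay":0,"az":0,"jaw":1},
    {"tx":0,"ty":0,"tz":-0.1,"ax":0,"ay":0,"az":0,"jaw":1},
    {"tx":0,"ty":0,"tz":-0.2,"ax":0,"ay":0,"az":0,"jaw":1},
    {"tx":0,"ty":0,"tz":-0.3,"ax":0,"ay":0,"az":0,"jaw":1},
    {"tx":0,"ty":0,"tz":-0.4,"ax":0,"ay":0,"az":0,"jaw":1},
    {"tx":0,"ty":0,"tz":-0.4,"ax":0,"ay":0,"az":0,"jaw":1},
  ],
)

```text
time_s: 5.6
tool_pos: [0.6232, 0.061, 0.296]
tool_rot: [0.108, 0.994, -0.001, 0.007]
contact_force: [1.4, -0.1, 1.9]
grip_width: 1.002
```

```bash
python3 - <<'E'
from geo import *
from bench import monitor,vision
s=monitor.read_state();print(s['time_s'],s['tool_pos'],s['contact_force'])
# view nut: place nut in image centre, tcp back toward robot
n=W(-.02,-.1,.26);print(n);inc(s,n,yaw)
n=W(-.09,-.1,.26);print(n);inc(s,n,yaw)
E
```

```text
5.6 [0.62317247 0.06095401 0.29603055] [ 1.37822874 -0.07718852  1.86978297]
[ 0.55685155 -0.1405367   0.26      ]
t [ 0.074 -0.703  0.12 ] a [-0.001  0.009  0.001] mm [  22. -211.   36.] deg [-0.   0.8  0.1]
[ 0.48849764 -0.12544557  0.26      ]
t [ 0.307 -0.703  0.116] a [-0.001  0.009  0.001] mm [  92. -211.   35.] deg [-0.   0.8  0.1]
```

Request:
jog_arm(
  increments=[
    {"tx":0.03,"ty":-0.35,"tz":0.0,"ax":0,"ay":0,"az":0,"jaw":1},
    {"tx":0.03,"ty":-0.5,"tz":0.0,"ax":0,"ay":0,"az":0,"jaw":1},
    {"tx":0.03,"ty":-0.7,"tz":0.03,"ax":0,"ay":0,"az":0,"jaw":1},
    {"tx":0.03,"ty":-0.7,"tz":0.06,"ax":0,"ay":0,"az":0,"jaw":1},
    {"tx":0.03,"ty":-0.7,"tz":0.11,"ax":0,"ay":0.009,"az":0,"jaw":1},
    {"tx":0.03,"ty":-0.7,"tz":0.11,"ax":0,"ay":0.009,"az":0,"jaw":1},
    {"tx":0.03,"ty":-0.7,"tz":0.11,"ax":0,"ay":0.009,"az":0,"jaw":1},
    {"tx":0.03,"ty":-0.7,"tz":0.11,"ax":0,"ay":0.009,"az":0,"jaw":1},
  ],
)

```text
time_s: 6.27
tool_pos: [0.5699, -0.1422, 0.2629]
tool_rot: [0.108, 0.994, 0.0, 0.0]
contact_force: [0.1, 1.5, -0.1]
grip_width: 1.002
```

```bash
python3 - <<'E'
from geo import *
from bench import monitor,vision
s=monitor.read_state();print(s['time_s'],s['tool_pos'],s['contact_force'])
c=vision.calibration("wrist");im=vision.capture("wrist");cv2.imwrite("pics/w4.png",im)
np.save("cw4.npy",c,allow_pickle=True)
m=masks(im)
for k in('red','green','brass'):print(k,[b for b in blobs(m[k],(100,50,420,330),60)])
E
```

```text
6.2667 [ 0.56987221 -0.14217864  0.26286304] [ 0.09494567  1.5199961  -0.10441241]
red [((np.float64(236.7), np.float64(149.6)), [228, 136, 19, 29, 377])]
green [((np.float64(274.4), np.float64(125.2)), [262, 111, 26, 29, 362])]
brass [((np.float64(246.7), np.float64(184.9)), [231, 160, 29, 55, 908])]
```

View pics/w4.png

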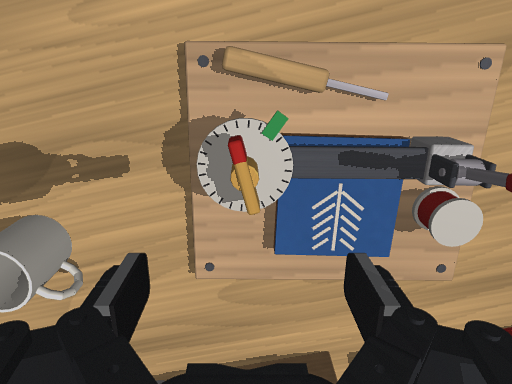

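Clear view of the nut: wing from the tip (236,140) to the tail (253,211), dial centred at about (246,165), mark at (275,125). The lever is upright at the right edge. Now nut axis and angles.

```bash
python3 - <<'E'
from geo import *
from bench import vision
c=np.load("cw4.npy",allow_pickle=True).item();im=cv2.imread("pics/w4.png");m=masks(im)
loc=lambda X:RJ.T@(np.asarray(X)[:2]-o)
u=np.zeros(im.shape[:2],np.uint8);k=(m['red']|m['brass']);u[130:220,222:270]=k[130:220,222:270]
u=cv2.morphologyEx(u,cv2.MORPH_CLOSE,np.ones((3,3)))
pts=cv2.findNonZero(u);r=cv2.minAreaRect(pts);b=cv2.boxPoints(r);print(r)
for z in(.12,.106):
    w=[loc(plane(c,*q,z)) for q in b];print(z,np.round(w,4),"ctr",np.mean(w,0))
mk=loc(plane(c,274.4,125.2,.078));print("mark",mk)
rt=loc(plane(c,236.7,149.6,.12));print("redc",rt)
# dial: dark ticks & white: contour fit
h=cv2.cvtColor(im,cv2.COLOR_BGR2HSV);wm=((h[...,1]<45)&(h[...,2]>90)).astype(np.uint8);d=np.zeros_like(wm);d[112:216,192:298]=wm[112:216,192:298]
d=cv2.morphologyEx(d,cv2.MORPH_CLOSE,np.ones((5,5)))
cs=max(cv2.findContours(d,0,1)[0],key=cv2.contourArea);e=cv2.fitEllipse(cv2.convexHull(cs));print("dial",e)
print("dial ctr",loc(plane(c,*e[0],.078)), W(0,-.103,0))
ct=vision.calibration("top");print("mug",loc(plane(ct,383,149,.08)),plane(ct,383,149,.08))
E
```

```text
((244.1134490966797, 174.99026489257812), (78.9106674194336, 27.157562255859375), 85.10090637207031)
0.12 [[-0.0372 -0.1148]
 [-0.0391 -0.0921]
 [ 0.0321 -0.0855]
 [ 0.0344 -0.1099]] ctr [-0.00246598 -0.10057491]
0.106 [[-0.0346 -0.1156]
 [-0.0367 -0.0918]
 [ 0.038  -0.0848]
 [ 0.0404 -0.1105]] ctr [ 0.00179148 -0.10067387]
mark [-0.04069519 -0.07214032]
redc [-0.02628555 -0.10693978]
dial ((244.54525756835938, 164.4014892578125), (93.17265319824219, 96.2265396118164), 91.9664535522461)
dial ctr [-0.00216077 -0.1005476 ] [ 0.57573448 -0.1477779   0.        ]
mug [ 0.11758924 -0.36341065] [ 0.63441726 -0.42741565  0.08      ]
```

```bash
python3 - <<'E'
from geo import *
from bench import monitor
s=monitor.read_state();n=W(-.002,-.1005,.092);print(n);inc(s,n,2.2)
E
```

```text
[ 0.57432048 -0.14490552  0.092     ]
t [-0.014 -0.008  0.572] a [-0.     0.001 -0.162] mm [ -4.  -2. 172.] deg [ -0.    0.1 -14.5]
```

Request:
jog_arm(
  increments=[
    {"tx":-0.014,"ty":-0.008,"tz":0.05,"ax":0,"ay":0,"az":-0.08,"jaw":0.6},
    {"tx":-0.014,"ty":-0.008,"tz":0.1,"ax":0,"ay":0,"az":-0.162,"jaw":0.6},
    {"tx":-0.014,"ty":-0.008,"tz":0.2,"ax":0,"ay":0,"az":-0.162,"jaw":0.6},
    {"tx":-0.014,"ty":-0.008,"tz":0.3,"ax":0,"ay":0,"az":-0.162,"jaw":0.6},
    {"tx":-0.014,"ty":-0.008,"tz":0.35,"ax":0,"ay":0,"az":-0.162,"jaw":0.6},
    {"tx":-0.014,"ty":-0.008,"tz":0.4,"ax":0,"ay":0,"az":-0.162,"jaw":0.6},
    {"tx":-0.014,"ty":-0.008,"tz":0.4,"ax":0,"ay":0,"az":-0.162,"jaw":0.6},
    {"tx":-0.014,"ty":-0.008,"tz":0.4,"ax":0,"ay":0,"az":-0.162,"jaw":0.6},
  ],
)

```text
time_s: 6.98
tool_pos: [0.5745, -0.143, 0.1435]
tool_rot: [-0.021, 1.0, 0.0, 0.0]
contact_force: [0.3, 0.2, -0.1]
grip_width: 0.599
```

```bash
python3 - <<'E'
from geo import *
from bench import monitor,vision
s=monitor.read_state();n=W(-.002,-.1005,.092);print(s['tool_pos'],s['grip_width']);inc(s,n,2.2)
cv2.imwrite("pics/w5.png",vision.capture("wrist"))
E
```

```text
[ 0.57447242 -0.14302356  0.14347523] 0.5994417363348361
t [ 0.001 -0.006  0.172] a [0.    0.    0.002] mm [ 0. -2. 51.] deg [0.  0.  0.2]
```

View pics/w5.png

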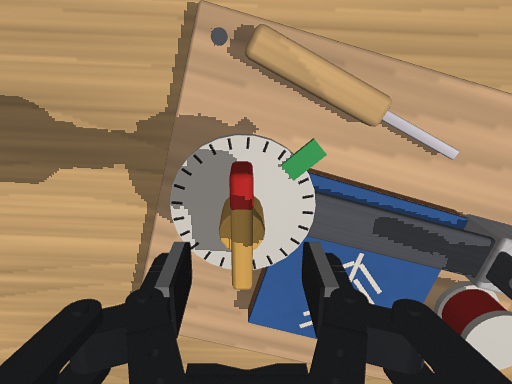

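The wing is parallel to the jaws, tip (242,170), tail (243,285), about 2 mm off centre as the numbers say. Descending and gripping.

Request:
jog_arm(
  increments=[
    {"tx":0,"ty":-0.007,"tz":0.07,"ax":0,"ay":0,"az":0,"jaw":0.6},
    {"tx":0,"ty":-0.007,"tz":0.13,"ax":0,"ay":0,"az":0,"jaw":0.6},
    {"tx":0,"ty":-0.007,"tz":0.172,"ax":0,"ay":0,"az":0,"jaw":0.6},
    {"tx":0,"ty":-0.007,"tz":0.172,"ax":0,"ay":0,"az":0,"jaw":0.6},
    {"tx":0,"ty":-0.007,"tz":0.172,"ax":0,"ay":0,"az":0,"jaw":0.6},
    {"tx":0,"ty":-0.007,"tz":0.172,"ax":0,"ay":0,"az":0,"jaw":0},
    {"tx":0,"ty":-0.007,"tz":0.172,"ax":0,"ay":0,"az":0,"jaw":0},
    {"tx":0,"ty":-0.007,"tz":0.172,"ax":0,"ay":0,"az":0,"jaw":0},
    {"tx":0,"ty":-0.007,"tz":0.172,"ax":0,"ay":0,"az":0,"jaw":0},
    {"tx":0,"ty":-0.007,"tz":0.172,"ax":0,"ay":0,"az":0,"jaw":0},
    {"tx":0,"ty":-0.007,"tz":0.172,"ax":0,"ay":0,"az":0,"jaw":0},
  ],
  newtons=30,
)

```text
time_s: 7.95
tool_pos: [0.5769, -0.1457, 0.095]
tool_rot: [-0.02, 1.0, -0.0, 0.003]
contact_force: [-0.3, 2.7, 5.7]
grip_width: 0.29
```

```bash
python3 - <<'E'
from geo import *
from bench import monitor,vision
s=monitor.read_state();n=W(-.002,-.1005,.092);print(s['tool_pos'],s['grip_width'],s['contact_force'],s['torque']);inc(s,n,-48.9)
cv2.imwrite("pics/w6.png",vision.capture("wrist"))
E
```

```text
[ 0.57687365 -0.14573314  0.09504217] 0.28953155607129805 [-0.29322559  2.66817721  5.68092061] [ 0.43384256  0.10777464 -0.02088169]
t [0.008 0.003 0.01 ] a [0.001 0.004 0.569] mm [3. 1. 3.] deg [ 0.1  0.3 51.2]
```

View pics/w6.png

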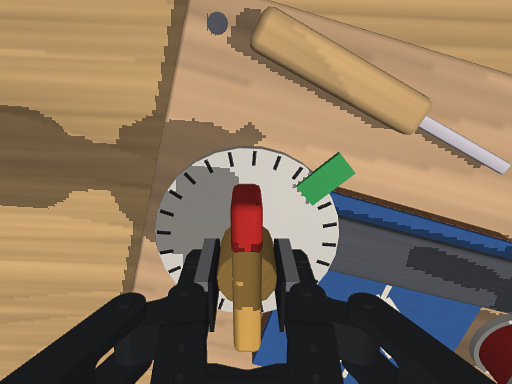

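Request:
jog_arm(
  increments=[
    {"tx":0,"ty":0,"tz":0,"ax":0,"ay":0,"az":0,"jaw":0},
    {"tx":0,"ty":0,"tz":0,"ax":0,"ay":0,"az":0,"jaw":0},
    {"tx":0,"ty":0,"tz":0,"ax":0,"ay":0,"az":0,"jaw":0},
  ],
  newtons=50,
)

```text
time_s: 8.25
tool_pos: [0.5769, -0.1457, 0.0952]
tool_rot: [-0.02, 1.0, -0.0, 0.003]
contact_force: [-0.3, 1.4, 2.4]
grip_width: 0.279
```

Request:
jog_arm(
  increments=[
    {"tx":0,"ty":0,"tz":0,"ax":0,"ay":0,"az":0.06,"jaw":0},
    {"tx":0,"ty":0,"tz":0,"ax":0,"ay":0,"az":0.12,"jaw":0},
    {"tx":0,"ty":0,"tz":0,"ax":0,"ay":0,"az":0.18,"jaw":0},
    {"tx":0,"ty":0,"tz":0,"ax":0,"ay":0,"az":0.24,"jaw":0},
    {"tx":0,"ty":0,"tz":0,"ax":0,"ay":0,"az":0.28,"jaw":0},
    {"tx":0,"ty":0,"tz":0,"ax":0,"ay":0,"az":0.28,"jaw":0},
  ],
)

```text
time_s: 8.75
tool_pos: [0.5769, -0.1457, 0.0952]
tool_rot: [0.199, 0.98, 0.0, 0.003]
contact_force: [0.2, 1.4, 1.8]
grip_width: 0.287
```

```bash
python3 - <<'E'
from geo import *
from bench import monitor,vision
s=monitor.read_state();n=W(-.002,-.1005,.092);print(s['tool_pos'],s['grip_width'],s['contact_force'],s['torque']);inc(s,n,-48.9)
cv2.imwrite("pics/w7.png",vision.capture("wrist"))
E
```

```text
[ 0.57688097 -0.14569742  0.09523667] 0.28651488906235617 [0.16428026 1.36303174 1.80863466] [ 0.11918763  0.11194679 -0.08802952]
t [ 0.009 -0.001  0.011] a [0.002 0.003 0.289] mm [ 3. -0.  3.] deg [ 0.2  0.3 26. ]
```

View pics/w7.png

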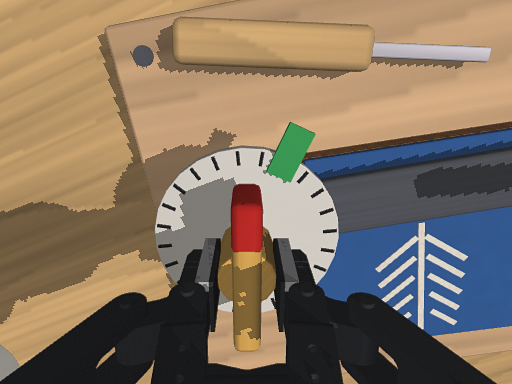

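The wing follows the tool (still vertical in the view, tip at (247,190)), and the mark (291,152) is closer. I turn the remaining 26°.

Request:
jog_arm(
  increments=[
    {"tx":0,"ty":0,"tz":0,"ax":0,"ay":0,"az":0.06,"jaw":0},
    {"tx":0,"ty":0,"tz":0,"ax":0,"ay":0,"az":0.12,"jaw":0},
    {"tx":0,"ty":0,"tz":0,"ax":0,"ay":0,"az":0.18,"jaw":0},
    {"tx":0,"ty":0,"tz":0,"ax":0,"ay":0,"az":0.24,"jaw":0},
    {"tx":0,"ty":0,"tz":0,"ax":0,"ay":0,"az":0.29,"jaw":0},
    {"tx":0,"ty":0,"tz":0,"ax":0,"ay":0,"az":0.29,"jaw":0},
    {"tx":0,"ty":0,"tz":0,"ax":0,"ay":0,"az":0.29,"jaw":0},
  ],
)

```text
time_s: 9.38
tool_pos: [0.5769, -0.1456, 0.0953]
tool_rot: [0.413, 0.911, 0.001, 0.003]
contact_force: [-0.6, 2.3, 1.7]
grip_width: 0.286
```

```bash
python3 - <<'E'
from geo import *
from bench import monitor,vision
s=monitor.read_state();n=W(-.002,-.1005,.092);print(s['tool_pos'],s['grip_width'],s['contact_force'],s['torque']);inc(s,n,-48.9)
c=vision.calibration("wrist");im=vision.capture("wrist");cv2.imwrite("pics/w8.png",im)
m=masks(im);loc=lambda X:RJ.T@(np.asarray(X)[:2]-o)
for k,z in(('red',.12),('green',.078)):
    for b in blobs(m[k],(150,80,360,300),100):
        q=loc(plane(c,*b[0],z));d=q-[-.002,-.1005];print(k,b[0],q,np.hypot(*d),np.degrees(np.arctan2(d[1],-d[0])))
E
```

```text
[ 0.57691764 -0.1456391   0.09526038] 0.28602774387754926 [-0.56505439  2.26081997  1.68619161] [ 0.18666134  0.14144684 -0.05554104]
t [ 0.008 -0.005  0.011] a [0.003 0.003 0.002] mm [ 2. -1.  3.] deg [0.2 0.2 0.2]
red (np.float64(246.2), np.float64(218.9)) [-0.02368693 -0.08291066] 0.02792324754902999 39.04401686689775
green (np.float64(243.5), np.float64(142.9)) [-0.04063705 -0.07192755] 0.04805420832614369 36.48326400427294
```

View pics/w8.png

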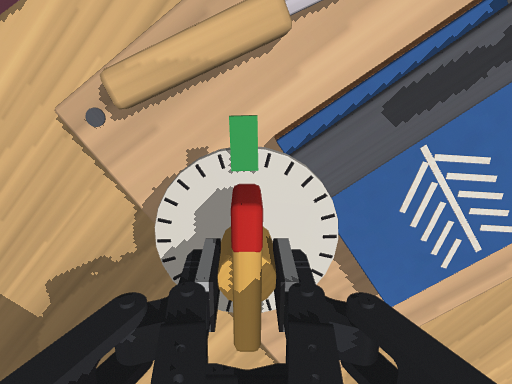

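The wing points at the green mark: wing at column 247, mark at 244, angles 39.0° and 36.5°. Releasing and rising.

Request:
jog_arm(
  increments=[
    {"tx":0,"ty":0,"tz":0,"ax":0,"ay":0,"az":0,"jaw":0.6},
    {"tx":0,"ty":0,"tz":0,"ax":0,"ay":0,"az":0,"jaw":0.6},
    {"tx":0,"ty":0,"tz":0,"ax":0,"ay":0,"az":0,"jaw":0.6},
    {"tx":0,"ty":0,"tz":-0.1,"ax":0,"ay":0,"az":0,"jaw":0.6},
    {"tx":0,"ty":0,"tz":-0.2,"ax":0,"ay":0,"az":0,"jaw":0.6},
    {"tx":0,"ty":0,"tz":-0.33,"ax":0,"ay":0,"az":0,"jaw":1},
    {"tx":0,"ty":0,"tz":-0.46,"ax":0,"ay":0,"az":0,"jaw":1},
    {"tx":0,"ty":0,"tz":-0.6,"ax":0,"ay":0,"az":0,"jaw":1},
    {"tx":0,"ty":0,"tz":-0.7,"ax":0,"ay":0,"az":0,"jaw":1},
    {"tx":0,"ty":0,"tz":-0.7,"ax":0,"ay":0,"az":0,"jaw":1},
  ],
)

```text
time_s: 10.27
tool_pos: [0.5797, -0.1473, 0.3155]
tool_rot: [0.412, 0.911, 0.001, 0.011]
contact_force: [0.6, -0.0, 0.4]
grip_width: 1.0
```

```bash
python3 - <<'E'
from geo import *
from bench import monitor,vision
s=monitor.read_state();print(s['tool_pos'],s['contact_force'])
c=vision.calibration("wrist");im=vision.capture("wrist");cv2.imwrite("pics/w9.png",im)
m=masks(im);loc=lambda X:RJ.T@(np.asarray(X)[:2]-o)
for k,z in(('red',.12),('green',.078)):
    for b in blobs(m[k],(150,60,360,300),80):
        q=loc(plane(c,*b[0],z));d=q-[-.002,-.1005];print(k,b[0],q,np.hypot(*d),np.degrees(np.arctan2(d[1],-d[0])))
t=tcp(np.radians(88));print(t);inc(s,[t[0],t[1],.295],yaw)
E
```

```text
[ 0.57974849 -0.14732845  0.31550524] [ 0.58345677 -0.04612646  0.41993754]
red (np.float64(243.0), np.float64(123.5)) [-0.02112625 -0.08488136] 0.024693222842231764 39.23534047914248
green (np.float64(241.7), np.float64(95.0)) [-0.04085933 -0.07198787] 0.04819739970748707 36.26849708806845
[0.61826171 0.06014312 0.16574243]
t [0.436 0.552 0.066] a [ 0.003  0.014 -0.403] mm [131. 166.  20.] deg [  0.3   1.3 -36.3]
```

View pics/w9.png

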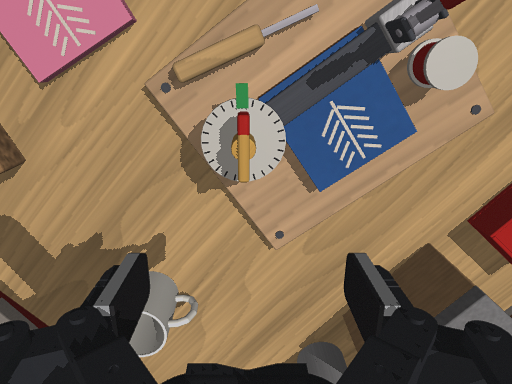

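The nut stays at the mark after release (red tip (243,123) under the mark (242,95)). Moving back over the lever.

Request:
jog_arm(
  increments=[
    {"tx":0.07,"ty":0.09,"tz":0,"ax":0,"ay":0,"az":-0.07,"jaw":1},
    {"tx":0.14,"ty":0.18,"tz":0,"ax":0,"ay":0,"az":-0.14,"jaw":1},
    {"tx":0.21,"ty":0.27,"tz":0,"ax":0,"ay":0,"az":-0.21,"jaw":1},
    {"tx":0.28,"ty":0.36,"tz":0,"ax":0,"ay":0.014,"az":-0.28,"jaw":1},
    {"tx":0.35,"ty":0.45,"tz":0,"ax":0,"ay":0.014,"az":-0.35,"jaw":1},
    {"tx":0.436,"ty":0.552,"tz":0,"ax":0,"ay":0.014,"az":-0.403,"jaw":1},
    {"tx":0.436,"ty":0.552,"tz":0,"ax":0,"ay":0.014,"az":-0.403,"jaw":1},
    {"tx":0.436,"ty":0.552,"tz":0,"ax":0,"ay":0.014,"az":-0.403,"jaw":1},
  ],
)

```text
time_s: 10.98
tool_pos: [0.6158, 0.0626, 0.309]
tool_rot: [0.107, 0.994, 0.003, -0.003]
contact_force: [-0.1, -0.8, 0.8]
grip_width: 1.0
```

```bash
python3 - <<'E'
from geo import *
from bench import monitor,vision
s=monitor.read_state();print(s['tool_pos'],s['contact_force'])
c=vision.calibration("wrist");im=vision.capture("wrist");cv2.imwrite("pics/w10.png",im)
t=tcp(np.radians(88));inc(s,t,yaw)
for x in(0,.002,.005):print(x,proj(c,W(-.0,LY,.215)))
E
```

```text
[0.61577916 0.06261671 0.30895354] [-0.12070063 -0.81433985  0.76704527]
t [-0.013 -0.008  0.477] a [ 0.003 -0.004  0.002] mm [ -4.  -3. 143.] deg [ 0.2 -0.4  0.2]
0 [243.09103855 198.92203647]
0.002 [243.09103855 198.92203647]
0.005 [243.09103855 198.92203647]
```

View pics/w10.png

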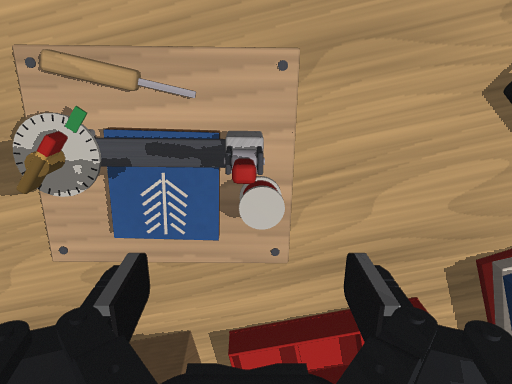

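```bash
python3 - <<'E'
from geo import *
from bench import monitor,vision
s=monitor.read_state();c=vision.calibration("wrist");im=cv2.imread("pics/w10.png");m=masks(im)
loc=lambda X:RJ.T@(np.asarray(X)[:2]-o)
for b in blobs(m['red'],(225,140,265,200),30):
    print(b)
    x0,y0,w,h,_=b[1]
    for v in(y0,y0+h/2,y0+h):print(v,loc(plane(c,b[0][0],v,.213)))
for a in(70,75,80,85,90):
    a=np.radians(a);print(round(np.degrees(a)),[proj(c,W(-q*np.cos(a)-e*np.sin(a),LY,.09+q*np.sin(a)-e*np.cos(a))).round(1) for q in(.125,) for e in(-.0075,.0075)])
E
```

```text
((np.float64(245.1), np.float64(175.0)), [232, 164, 33, 28, 516])
164 [-0.02554747  0.10913841]
178.0 [-0.01502515  0.10914821]
192 [-0.00421768  0.10915827]
70 [array([245.2, 149.2]), array([245.2, 128.5])]
75 [array([245.2, 164.5]), array([245.2, 143.6])]
80 [array([245.2, 179.5]), array([245.2, 158.8])]
85 [array([245.2, 194. ]), array([245.2, 173.9])]
90 [array([245.1, 207.8]), array([245.2, 188.7])]
```

The lever stands at about 81° (end face rows 160–182), above the 1.2 rad needed. I grip it there.

```bash
python3 - <<'E'
from geo import *
from bench import monitor
s=monitor.read_state();inc(s,tcp(np.radians(81)),yaw)
E
```

```text
t [ 0.027 -0.003  0.482] a [ 0.003 -0.004  0.001] mm [  8.  -1. 145.] deg [ 0.2 -0.3  0.1]
```

Request:
jog_arm(
  increments=[
    {"tx":0.027,"ty":-0.004,"tz":0.08,"ax":0,"ay":-0.004,"az":0,"jaw":1},
    {"tx":0.027,"ty":-0.004,"tz":0.16,"ax":0,"ay":-0.004,"az":0,"jaw":1},
    {"tx":0.027,"ty":-0.004,"tz":0.24,"ax":0,"ay":-0.004,"az":0,"jaw":1},
    {"tx":0.027,"ty":-0.004,"tz":0.32,"ax":0,"ay":-0.004,"az":0,"jaw":1},
    {"tx":0.027,"ty":-0.004,"tz":0.4,"ax":0,"ay":-0.004,"az":0,"jaw":1},
    {"tx":0.027,"ty":-0.004,"tz":0.46,"ax":0,"ay":-0.004,"az":0,"jaw":1},
    {"tx":0.027,"ty":-0.004,"tz":0.482,"ax":0,"ay":-0.004,"az":0,"jaw":1},
    {"tx":0.027,"ty":-0.004,"tz":0.482,"ax":0,"ay":-0.004,"az":0,"jaw":1},
    {"tx":0.027,"ty":-0.004,"tz":0.482,"ax":0,"ay":-0.004,"az":0,"jaw":1},
  ],
)

```text
time_s: 11.78
tool_pos: [0.607, 0.0613, 0.1648]
tool_rot: [0.109, 0.994, 0.002, 0.0]
contact_force: [0.5, 0.1, 0.3]
grip_width: 1.001
```

Request:
jog_arm(
  increments=[
    {"tx":0,"ty":0,"tz":0,"ax":0,"ay":0,"az":0,"jaw":0},
    {"tx":0,"ty":0,"tz":0,"ax":0,"ay":0,"az":0,"jaw":0},
    {"tx":0,"ty":0,"tz":0,"ax":0,"ay":0,"az":0,"jaw":0},
    {"tx":0,"ty":0,"tz":0,"ax":0,"ay":0,"az":0,"jaw":0},
    {"tx":0,"ty":0,"tz":0,"ax":0,"ay":0,"az":0,"jaw":0},
    {"tx":0,"ty":0,"tz":0,"ax":0,"ay":0,"az":0,"jaw":0},
    {"tx":0,"ty":0,"tz":0,"ax":0,"ay":0,"az":0,"jaw":0},
    {"tx":0,"ty":0,"tz":0,"ax":0,"ay":0,"az":0,"jaw":0},
  ],
  newtons=25,
)

```text
time_s: 12.45
tool_pos: [0.6076, 0.0627, 0.1656]
tool_rot: [0.109, 0.994, 0.003, 0.001]
contact_force: [-0.0, 5.2, 1.8]
grip_width: 0.213
```

```bash
python3 st.py; python3 - <<'E'
from geo import *
from bench import monitor,vision
s=monitor.read_state();R0=Ro.from_quat(s['tool_rot']);p=s['tool_pos']
for a in range(75,-10,-5):
    print(a,np.round(R0.inv().apply(tcp(np.radians(a))-p)/.3,3))
cv2.imwrite("pics/w11.png",vision.capture("wrist"))
E
```

```text
12.45 [0.60759884 0.0626675  0.16561743] [-0.02050463  5.21542546  1.8458083 ] [ 0.24744068  0.0214151  -0.1566564 ] 0.21259234567211124 [-0.01  0.25  1.71  0.01  1.19 -1.37]
lever est 81.40582490924855 0.09538848849594904
75 [ 0.034 -0.001  0.01 ]
70 [ 0.06  -0.001  0.018]
65 [ 0.086 -0.001  0.029]
60 [ 0.11  -0.001  0.041]
55 [ 0.133 -0.001  0.056]
50 [ 0.155 -0.001  0.073]
45 [ 0.175 -0.001  0.091]
40 [ 0.194 -0.001  0.112]
35 [ 0.211 -0.001  0.133]
30 [ 0.225 -0.002  0.157]
25 [ 0.238 -0.002  0.181]
20 [ 0.249 -0.002  0.206]
15 [ 0.257 -0.002  0.233]
10 [ 0.263 -0.002  0.259]
5 [ 0.267 -0.002  0.287]
0 [ 0.268 -0.002  0.314]
-5 [ 0.267 -0.003  0.341]
```

View pics/w11.png

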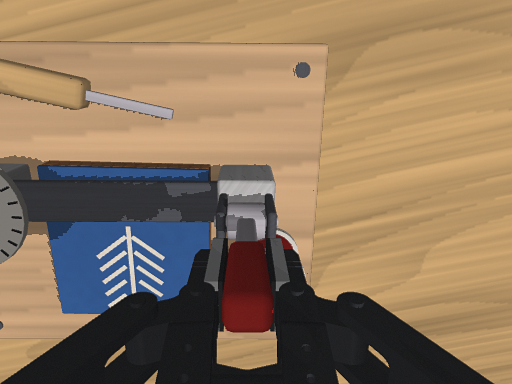

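The handle is held between the pads at (247,290). Swinging it down.

Request:
jog_arm(
  increments=[
    {"tx":0.034,"ty":0,"tz":0.01,"ax":0,"ay":0,"az":0,"jaw":0},
    {"tx":0.06,"ty":0,"tz":0.018,"ax":0,"ay":0,"az":0,"jaw":0},
    {"tx":0.086,"ty":0,"tz":0.029,"ax":0,"ay":0,"az":0,"jaw":0},
    {"tx":0.11,"ty":0,"tz":0.041,"ax":0,"ay":0,"az":0,"jaw":0},
    {"tx":0.133,"ty":0,"tz":0.056,"ax":0,"ay":0,"az":0,"jaw":0},
    {"tx":0.155,"ty":0,"tz":0.073,"ax":0,"ay":0,"az":0,"jaw":0},
    {"tx":0.175,"ty":0,"tz":0.091,"ax":0,"ay":0,"az":0,"jaw":0},
    {"tx":0.194,"ty":0,"tz":0.112,"ax":0,"ay":0,"az":0,"jaw":0},
    {"tx":0.211,"ty":0,"tz":0.133,"ax":0,"ay":0,"az":0,"jaw":0},
    {"tx":0.225,"ty":0,"tz":0.157,"ax":0,"ay":0,"az":0,"jaw":0},
    {"tx":0.225,"ty":0,"tz":0.157,"ax":0,"ay":0,"az":0,"jaw":0},
  ],
)

```text
time_s: 13.42
tool_pos: [0.539, 0.0785, 0.1162]
tool_rot: [0.109, 0.994, 0.003, -0.001]
contact_force: [1.7, 3.8, -0.9]
grip_width: 0.209
```

```bash
python3 st.py; python3 - <<'E'
from geo import *
from bench import monitor,vision
s=monitor.read_state();R0=Ro.from_quat(s['tool_rot']);p=s['tool_pos']
for a in range(25,-10,-5):
    print(a,np.round(R0.inv().apply(tcp(np.radians(a))-p)/.3,3))
E
```

```text
13.4167 [0.5389539  0.07845666 0.11621314] [ 1.72507073  3.79137213 -0.91851201] [ 0.29106582 -0.45767428 -0.25756873] 0.20856888123841066 [ 0.01  0.18  1.89  0.01  1.07 -1.35]
lever est 27.938353798113223 0.0958614641992214
25 [ 0.003 -0.003  0.017]
20 [ 0.014 -0.003  0.042]
15 [ 0.022 -0.003  0.068]
10 [ 0.028 -0.003  0.095]
5 [ 0.031 -0.003  0.122]
0 [ 0.032 -0.004  0.15 ]
-5 [ 0.031 -0.004  0.177]
```

Request:
jog_arm(
  increments=[
    {"tx":0.003,"ty":0,"tz":0.017,"ax":0,"ay":0,"az":0,"jaw":0},
    {"tx":0.014,"ty":0,"tz":0.042,"ax":0,"ay":0,"az":0,"jaw":0},
    {"tx":0.022,"ty":0,"tz":0.068,"ax":0,"ay":0,"az":0,"jaw":0},
    {"tx":0.028,"ty":0,"tz":0.095,"ax":0,"ay":0,"az":0,"jaw":0},
    {"tx":0.031,"ty":0,"tz":0.122,"ax":0,"ay":0,"az":0,"jaw":0},
    {"tx":0.032,"ty":0,"tz":0.15,"ax":0,"ay":0,"az":0,"jaw":0},
    {"tx":0.032,"ty":0,"tz":0.16,"ax":0,"ay":0,"az":0,"jaw":0},
    {"tx":0.032,"ty":0,"tz":0.16,"ax":0,"ay":0,"az":0,"jaw":0},
  ],
)

```text
time_s: 14.08
tool_pos: [0.5271, 0.0812, 0.0664]
tool_rot: [0.109, 0.994, 0.003, -0.004]
contact_force: [-2.7, 3.6, 0.2]
grip_width: 0.208
```

```bash
python3 st.py; python3 - <<'E'
from geo import *
from bench import monitor,vision
cv2.imwrite("pics/w12.png",vision.capture("wrist"))
E
```

```text
14.0833 [0.52706142 0.08123713 0.06635659] [-2.66171343  3.60673162  0.20517302] [ 0.39091412  0.18764485 -0.18839995] 0.20813597285630334 [ 0.02  0.23  1.94  0.01  0.98 -1.34]
lever est -2.920405812583372 0.09702729901076038
```

View pics/w12.png

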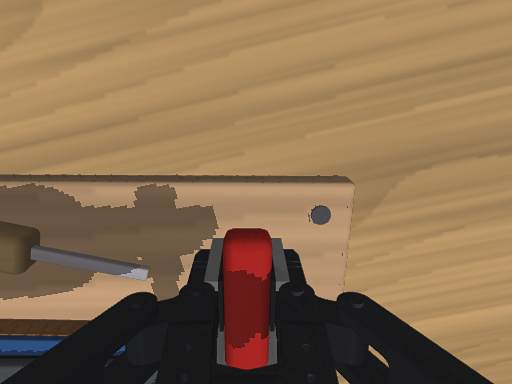

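The handle looks level (243–272 across, like the first grasp). I press a little further against the stop to be sure.

Request:
jog_arm(
  increments=[
    {"tx":0,"ty":0,"tz":0.015,"ax":0,"ay":0,"az":0,"jaw":0},
    {"tx":0,"ty":0,"tz":0.03,"ax":0,"ay":0,"az":0,"jaw":0},
    {"tx":0,"ty":0,"tz":0.03,"ax":0,"ay":0,"az":0,"jaw":0},
  ],
)

```text
time_s: 14.38
tool_pos: [0.5274, 0.0812, 0.0611]
tool_rot: [0.109, 0.994, 0.003, -0.005]
contact_force: [-10.8, 1.0, 23.2]
grip_width: 0.207
```

The 23 N upward reaction shows the lever is at its stop. Release and rise.

Request:
jog_arm(
  increments=[
    {"tx":0,"ty":0,"tz":0.01,"ax":0,"ay":0,"az":0,"jaw":1},
    {"tx":0,"ty":0,"tz":0.01,"ax":0,"ay":0,"az":0,"jaw":1},
    {"tx":0,"ty":0,"tz":0.01,"ax":0,"ay":0,"az":0,"jaw":1},
    {"tx":0,"ty":0,"tz":0.01,"ax":0,"ay":0,"az":0,"jaw":1},
    {"tx":0,"ty":0,"tz":-0.1,"ax":0,"ay":0,"az":0,"jaw":1},
    {"tx":0,"ty":0,"tz":-0.2,"ax":0,"ay":0,"az":0,"jaw":1},
    {"tx":0.1,"ty":-0.1,"tz":-0.35,"ax":0,"ay":0,"az":0,"jaw":1},
    {"tx":0.2,"ty":-0.2,"tz":-0.5,"ax":0,"ay":0,"az":0,"jaw":1},
    {"tx":0.22,"ty":-0.2,"tz":-0.65,"ax":0,"ay":0,"az":0,"jaw":1},
    {"tx":0.22,"ty":-0.2,"tz":-0.8,"ax":0,"ay":0,"az":0,"jaw":1},
    {"tx":0.22,"ty":-0.2,"tz":-0.8,"ax":0,"ay":0,"az":0,"jaw":1},
    {"tx":0.22,"ty":-0.2,"tz":-0.8,"ax":0,"ay":0,"az":0,"jaw":1},
  ],
)

```text
time_s: 15.38
tool_pos: [0.4561, 0.034, 0.311]
tool_rot: [0.109, 0.994, 0.003, 0.003]
contact_force: [1.4, 0.7, 0.5]
grip_width: 1.007
```

```bash
python3 - <<'E'
from geo import *
from bench import monitor,vision
s=monitor.read_state();print(s['time_s'],s['tool_pos'],s['contact_force'])
c=vision.calibration("wrist");im=vision.capture("wrist");cv2.imwrite("pics/w13.png",cv2.resize(im,None,fx=1.56,fy=1.56))
m=masks(im);loc=lambda X:RJ.T@(np.asarray(X)[:2]-o)
for b in blobs(m['red'],(80,120,420,330),60):print(b,loc(plane(c,*b[0],.0975)),loc(plane(c,b[0][0],b[1][1],.0975)),loc(plane(c,b[0][0],b[1][1]+b[1][3],.0975)))
for b in blobs(m['green'],(80,120,420,330),60):print(b,loc(plane(c,*b[0],.072)))
# block centre, start (w1) vs now: blob of scene
im2=vision.capture("scene");cv2.imwrite("pics/s13.png",cv2.resize(im2[130:290,170:330],None,fx=3.7,fy=3.7,interpolation=2))
for f in(cv2.imread("pics/scene0.png"),im2):print(blobs(masks(f)['blue'],(188,180,305,275),100))
it=vision.capture("top");cv2.imwrite("pics/t13.png",it)
E
```

```text
15.3833 [0.45606394 0.03401254 0.31101498] [1.40270981 0.65476559 0.51871255]
((np.float64(299.3), np.float64(205.0)), [291, 180, 18, 52, 774]) [-0.0954971   0.10927361] [-0.12487122  0.107811  ] [-0.0620453   0.11093927]
((np.float64(147.5), np.float64(239.2)), [139, 230, 18, 20, 189]) [-0.04004127 -0.07233498]
[((np.float64(246.1), np.float64(239.5)), [225, 226, 42, 29, 765])]
[((np.float64(246.0), np.float64(239.7)), [225, 227, 42, 28, 748])]
```

View pics/w13.png

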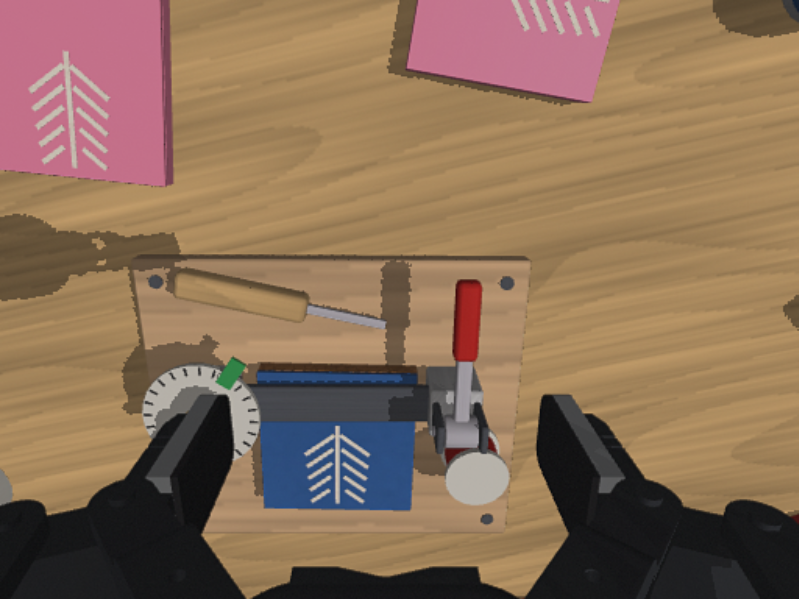

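View pics/s13.png

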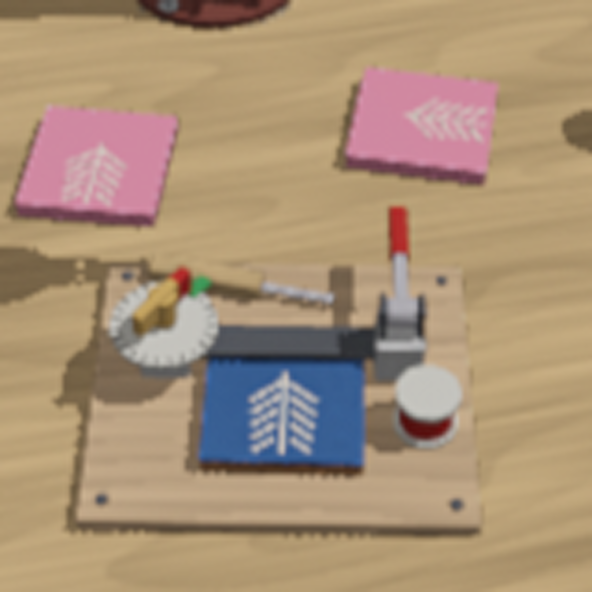

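```bash
python3 - <<'E'
from geo import *
from bench import vision
ct=vision.calibration("top");cs=vision.calibration("scene");cw=vision.calibration("wrist")
im=vision.capture("scene");a=blobs(masks(im)['red'],(265,180,290,205),10);print("scene lever now",a,"start (277.4,191.8)")
print("tri wrist/scene",tri(cw,(299.3,205.0),cs,a[0][0]))
t=cv2.imread("pics/t13.png");m=masks(t)
print("tip top",blobs(m['red'],(280,150,325,190),4),"lever",blobs(m['red'],(220,165,245,195)),"mark",blobs(m['green'],(280,165,300,190)))
cv2.imwrite("pics/t13c.png",cv2.resize(t[105:215,205:335],None,fx=6,fy=5.4,interpolation=2))
loc=lambda X:RJ.T@(np.asarray(X)[:2]-o)
for b in blobs(m['red'],(280,150,325,190),4):
    d=loc(plane(ct,*b[0],.112))-[-.002,-.1005];print(d,np.degrees(np.arctan2(d[1],-d[0])))
E
```

```text
scene lever now [((np.float64(277.4), np.float64(191.9)), [276, 186, 4, 12, 44])] start (277.4,191.8)
tri wrist/scene (array([0.52324808, 0.08228732, 0.08238069]), np.float64(0.0010601438152798852))
tip top [((np.float64(295.3), np.float64(170.3)), [293, 168, 6, 6, 18])] lever [] mark [((np.float64(289.1), np.float64(176.9)), [287, 175, 6, 5, 17])]
[-0.01888212  0.01485413] 38.19130936960021
```

View pics/t13c.png

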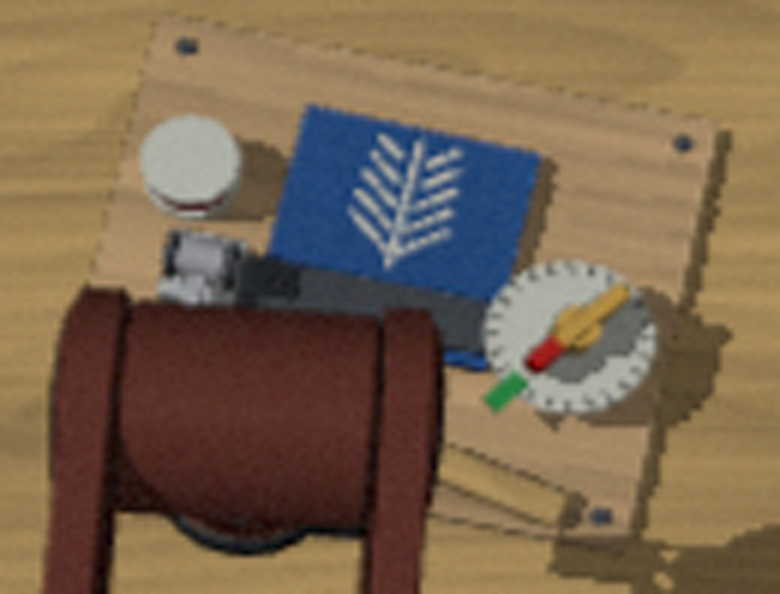

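All checks agree: the lever is back at its starting closed pixels (scene (277.4,191.9) against (277.4,191.8)), the nut is within 2–3° of the mark, and the block and bystanders have not moved. Handing in.

```bash
python3 -c "
from bench import r
print(r.close_job())"
```

```text
the job is handed in; nothing more can be done
None
```

I opened the lever, turned the wing nut about 51° clockwise to the green mark, swung the lever back down to its stop, and handed the job in at about 15.5 s. The hand-in gave no verdict.

What the last checks showed:
- **Lever:** the handle is back on its starting closed pixels in the scene view. Pressing it down met a 23 N upward reaction, so it was at the stop. While open it stood at about 81° rather than fully upright, which is still above the 1.2 rad asked for.
- **Nut:** the wing measured 38–39° against 36.4° for the mark, so it is off by 2–3°, within the 11° allowed.
- **Block:** it moved no more than 0.2 pixels in the scene view.
- **Bystanders:** the gouge and spool look unmoved, and the arm never went near the ink tin, brayer, mug or cork block. I did not measure any of them.
- **Robot:** the gripper was open and clear of everything when I handed in.

**What disagreed:** the height of the lever handle worked out from the wrist and scene views came to 82 mm, against about 92 mm at the start and 90 mm nominal. I put that down to the short baseline between those two views, because the handle's pixels and its extent match the start.

**Not checked:** I had no way to measure the force of the rubber strip on the block. I infer that it grips only from the nut and lever positions.

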